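# Sweep the slotted masses into the catch tray

## Robot

A 6-joint arm with a two-finger parallel gripper is mounted at the origin on the work surface. World frame = base frame: x ahead of the robot, y to its left, z up, the work surface at z = 0. Lengths are in m, angles in degrees, forces in N, time in s.
With the tool pointing down it reaches from about 0.375 to 0.9 m from the base axis. Payload 3.1 kg.
Tool frame: the origin (TCP) lies at the very end of the fingers, on their centre line; the grasp point (between the pads) lies 19 mm behind it; z points along the fingers, y is the direction in which the jaws open and shut (so a half turn about z gives the same grasp; the last joint's range is limited). The gripper opens to 87 mm and grips with 3 to 60 N. Pads are 19 mm wide; open, the fingers measure 117 mm over their backs; the gripper's body (75 mm by 190 mm) begins 51 mm behind the grasp point.
Start: joints at [-85.972, 30.224, 82.088, -0, 67.689, -10.227], TCP at [0.154, -0.606, 0.223] pointing down, gripper open.
Joint ranges: [-176.69, 176.69], [-43.24, 126.21], [12.49, 139.97], [-82, 262], [0, 151.66], [-163.58, 163.58]. Speed limits (degrees/s): [159.86, 159.86, 180, 180, 180, 180].

## Interface

Orientations are given as a 3x3 rotation matrix whose columns are the frame's x, y, z axes.
In Python, from rig import read_state, capture, hand_in gives the robot as it stands. The module is installed in compiled form; this text tells all that it offers.
- The arm moves only by the tool move_arm, never from a script. Its arguments are lists of equal length, an entry for each row: "linear": the shift along the tool's x, y, z in cm, a list of three; "angular": the turn, a rotation vector about the tool's x, y, z in rad, a list of three; "fingers": the gripper command: -1 is fully open, 1 is shut, values between are in proportion. In form: {"linear": [[tx, ty, tz], ...], "angular": [[wx, wy, wz], ...], "fingers": [fingers, ...]}. A call has 1 to 12 rows; each row is the pose to reach, as a shift and turn from the pose measured when the call began, along the tool's axes at that moment; what a row does not reach only later rows make up. A row lasts 1/12 s, in which the tool goes at most 41.7 mm and 7.16 degrees, less where a joint would pass 70% of its speed; a pose out of reach is approached as far as the arm can. A call with a gripper value outside its range is refused whole. The fingers move at their own pace and stop on an object; the grip force is fixed at half the most. Time passes only in rows, so rows that repeat a pose let the fingers close. It gives the time, the measured TCP pose, the force and the opening at its end, in the units of the state.
- read_state(): the state, without advancing time (a new reading comes with each control period).
- capture(name): name is "scene" or "side" or "wrist"; returns a dict with "color" (480x640x3 uint8, red, green, blue), "fx", "fy", "cx", "cy" (pixels), "view" (4x4, takes a point from world to camera coordinates); the wrist camera has in their place "hand_eye" (4x4, takes a point from camera to tool coordinates, whose origin is the TCP and whose axes are the flange's). Camera axes: x right, y down, z forward; pixel columns grow to the right and rows downward; lengths in m; the calibration is good to about 2 mm. The wrist camera is an equidistant fisheye: a pixel r from the principal point sees the ray r / f radians off the axis. A picture is of the moment at which its call begins: read the wrist's pose just before it. There is no depth.
- hand_in(): hands the job in, once; it reports no verdict.
The state is a dict: "time_s": time; "joint_positions": joint angles; "qvel": joint speeds; "tau": joint torques, N m; "position": TCP position; "tcp_rot": TCP orientation; "force": force on the tool from outside, world axes, zero at the start; "moment": the same for the moment, N m; "opening": opening from 0.0 (shut) to 1.0 (fully open).
Only numpy, scipy, OpenCV 4.12 (cv2) and the standard library are available. Lean on these libraries where they do the work, as an engineer would, in place of code of your own. Each camera call takes 0.05 s, during which the arm holds its last target. There are 200 camera calls.

## Task

Clear up after the experiment: using the fingers as a broom, sweep the three loose brass slotted masses along the bench, through the open front of the catch tray, until each lies flat and completely on the tray's flat floor, none left on the sloping lip. Slide them, never pick them up, and leave everything else on the bench (clay, mass hanger, eraser, pencil) where it is. Finish with the gripper clear.

Things in the scene. Friction and masses are not known exactly. Their poses are not given: they have to be found in the camera images.
- tray: open-fronted aluminium catch tray, screwed to the bench (cannot move). Origin: centre of its floor, at bench height. Its mouth faces its own +y; its own x runs along the mouth. Inside 180 mm wide (x from -90 to +90 mm); the flat floor, 2 mm thick, runs from the back wall at y = -73 mm to y = +70 mm; from y = +70 to y = +95 mm a ramped lip slopes from the floor down to the bench. Walls 3 mm thick and 30 mm high along the back and both sides; no front wall.
- mass1_mid (a point): centre of a loose brass slotted lab mass (one of three alike) lying flat on the bench: a plain disc 40 mm across, 12 mm thick, about 120 g, with a narrow dark slot in its top; this point is half-way up, 6 mm above what it lies on; z is the disc's axis
- mass2_mid (a point): centre of a loose brass slotted lab mass (one of three alike) lying flat on the bench: a plain disc 40 mm across, 12 mm thick, about 120 g, with a narrow dark slot in its top; this point is half-way up, 6 mm above what it lies on; z is the disc's axis
- mass3_mid (a point): centre of a loose brass slotted lab mass (one of three alike) lying flat on the bench: a plain disc 40 mm across, 12 mm thick, about 120 g, with a narrow dark slot in its top; this point is half-way up, 6 mm above what it lies on; z is the disc's axis
- clay_ball: bystander, loose: ball of blue-green modelling clay with a small flat foot, 50 mm across, 46 mm high; origin at the centre of its underside
- clay_lump: bystander, loose: lump of yellowish modelling clay, about 36 x 30 mm, 31 mm high; origin at the centre of its underside
- red_lump: bystander, loose: lump of red modelling clay, 40 x 30 mm, 22 mm high, beyond the tray; origin at the centre of its underside
- hanger: bystander, loose: mass hanger standing upright beyond the work area: brass foot 44 mm across with a thin rod and hook, 136 mm high; origin at the centre of its underside
- eraser: bystander, loose: wooden-backed board eraser, 120 mm along its own x, 45 mm along y, 35 mm high; origin at the centre of its underside
- pencil: bystander, loose: pencil lying flat, 8 mm thick, 156 mm along its own y, close to the robot; origin at the underside of its middle
There are look-alikes about, which are no part of the job. Leave any green or pink look-alike of the part that bears mass2_mid alone.

How it is judged:
By the outcome, as a careful person would: the job done as asked, in the order asked, and still so for the second after the job is handed in, with the robot touching nothing.
It also fails if it takes over 72 s, if anything falls off the work surface, if the arm or the gripper's body presses on something with over 40 N, if the wrist force passes 120 N, or if a joint passes its speed limit or range.

## Working session

There is one attempt and no reset: what is moved stays moved. The work goes in short steps, Python scripts to look and compute and a tool call to move; the robot and the scene stay as the last step left them, time stands still between calls to the robot, and variables do not carry over. Pictures are saved under pics/ and viewed, about 8 in all and at most 12, crops included, and the job is handed in when it is done.

Besides the shell and the picture viewer there is one more tool, called after ">>>" by a JSON object that holds its "op" and its "data". move_arm: Moves the arm, as the interface text tells. Its arguments: {"type":"object","properties":{"linear":{"type":"array"},"angular":{"type":"array"},"fingers":{"type":"array"}},"required":["linear","angular","fingers"]}

```bash
mkdir -p pics; cat > h.py <<'E'
import numpy as np, cv2
from rig import read_state, capture
def snap(n,f):
    c=capture(n); cv2.imwrite('pics/'+f,c['color'][:,:,::-1]); return c
def ray(c,u,v,z):
    V=np.array(c['view']);R,t=V[:3,:3],V[:3,3]
    d=R.T@np.array([(u-c['cx'])/c['fx'],(v-c['cy'])/c['fy'],1]);o=-R.T@t
    return o+d*(z-o[2])/d[2]
E
python3 - <<'E'
from h import *
import pickle
for n in('scene','side'):
    c=snap(n,n+'1.png');pickle.dump(c,open(n+'.pkl','wb'));print(n,c['fx'],np.round(c['view'],3).tolist())
s=read_state();print(s)
E
```

```text
scene 437.4991345504743 [[0.729, 0.684, 0.0, -0.488], [0.581, -0.619, -0.529, -0.264], [-0.361, 0.386, -0.849, 1.167], [0.0, 0.0, 0.0, 1.0]]
side 469.7360765025418 [[-0.931, -0.365, 0.005, 0.577], [-0.192, 0.478, -0.857, 0.112], [0.31, -0.799, -0.515, 0.848], [0.0, 0.0, 0.0, 1.0]]
{'time_s': 0.1, 'joint_positions': array([-8.59722325e+01,  3.02748587e+01,  8.21496692e+01,  4.96042086e-04,
        6.76887569e+01, -1.02261393e+01]), 'qvel': array([-0.07002652, -0.01229689, -0.16413421, -0.02192727,  0.021076  ,
       -0.09026205]), 'tau': array([-2.04059002e-04, -4.40986490e+01, -1.77151000e+01,  6.34423317e-02,
        5.33984858e-02, -4.77818548e-05]), 'position': array([ 0.15388306, -0.60507668,  0.22165294]), 'tcp_rot': array([[ 9.69214958e-01,  2.46216060e-01, -1.30888168e-04],
       [ 2.46215833e-01, -9.69213016e-01,  1.97287117e-03],
       [ 3.58894049e-04, -1.94436298e-03, -9.99998045e-01]]), 'force': array([-0.70236765,  0.26801708, -0.12097138]), 'moment': array([ 0.00627402, -0.02533071,  0.03531793]), 'opening': 1.0033154620828446}
```

View pics/scene1.png

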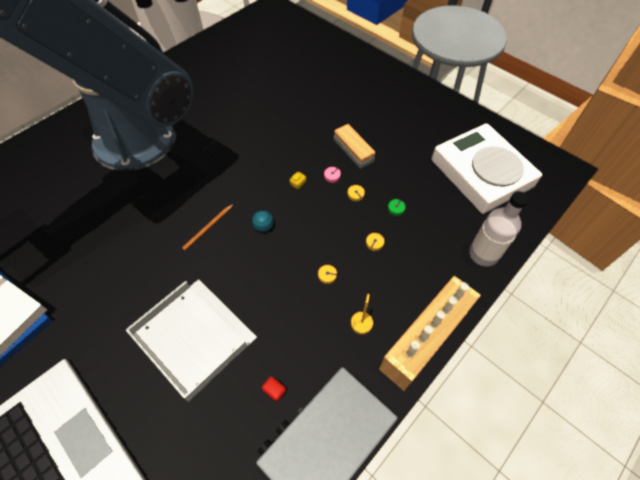

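View pics/side1.png

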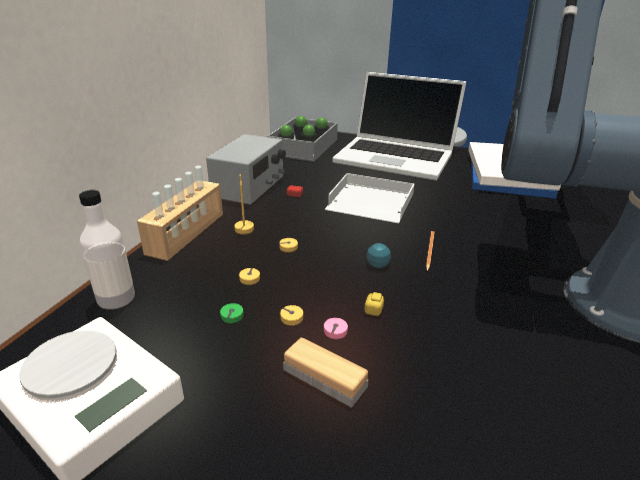

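Brass candidates in the scene image are (356,193), (375,241) and (327,274): plain yellow discs with a dark slot. The pink disc (332,174) and green disc (397,207) are look-alikes, and (362,323) is the hanger. The tray is at about (192,338) and its mouth faces the discs. I'll measure these next and confirm in an enlarged crop.

```bash
python3 - <<'E'
from h import *
import pickle
S={n:pickle.load(open(n+'.pkl','rb')) for n in('scene','side')}
pts={'m':[(356,193),(375,241),(327,274)],'green':[(397,207)],'pink':[(332,174)],'hang':[(362,323)],'clayb':[(263,221)],'yl':[(298,180)],'red':[(273,388)]}
side={'m':[(291,316),(250,276),(288,245)],'green':[(232,313)],'pink':[(336,328)],'hang':[(244,228)],'clayb':[(378,256)],'yl':[(374,304)],'red':[(295,191)]}
Z={'m':.010,'green':.01,'pink':.01,'hang':.006,'clayb':.023,'yl':.015,'red':.011}
def blob(c,u,v):
    hsv=cv2.cvtColor(c['color'],cv2.COLOR_RGB2HSV)
    m=((hsv[:,:,2]>60)&(hsv[:,:,1]>60)).astype(np.uint8)
    n,l,st,ce=cv2.connectedComponentsWithStats(m)
    k=l[v,u]; return (ce[k],st[k][4]) if k else ((u,v),0)
for k in pts:
    for a,b in zip(pts[k],side[k]):
        o=[]
        for n,p in(('scene',a),('side',b)):
            ce,ar=blob(S[n],*p); o+=[np.round(ray(S[n],*ce,Z[k])[:2],4).tolist(),int(ar)]
        print(k,o)
c=S['scene']['color'][:,:,::-1]
a=cv2.resize(c[265:405,115:290],None,fx=4,fy=4,interpolation=cv2.INTER_CUBIC)
cv2.imwrite('pics/tray.png',a)
b=cv2.resize(c[120:345,235:425],None,fx=2.6,fy=2.6,interpolation=cv2.INTER_CUBIC)
cv2.imwrite('pics/mass.png',b)
E
```

```text
m [[0.5515, 0.2607], 268, [0.5495, 0.2685], 420]
m [[0.6726, 0.1846], 312, [0.6702, 0.1935], 308]
m [[0.6499, 0.0502], 347, [0.6476, 0.06], 248]
green [[0.6494, 0.2943], 250, [0.6475, 0.3006], 381]
pink [[0.4708, 0.2641], 254, [0.4581, 0.3366], 3988]
hang [[0.7715, 0.0241], 543, [0.7988, -0.0195], 383]
clayb [[0.452, 0.0449], 308, [0.4555, 0.0476], 461]
yl [[0.4241, 0.1896], 230, [0.4261, 0.1927], 403]
red [[0.739, -0.1952], 415, [0.7404, -0.1912], 182]
```

View pics/tray.png

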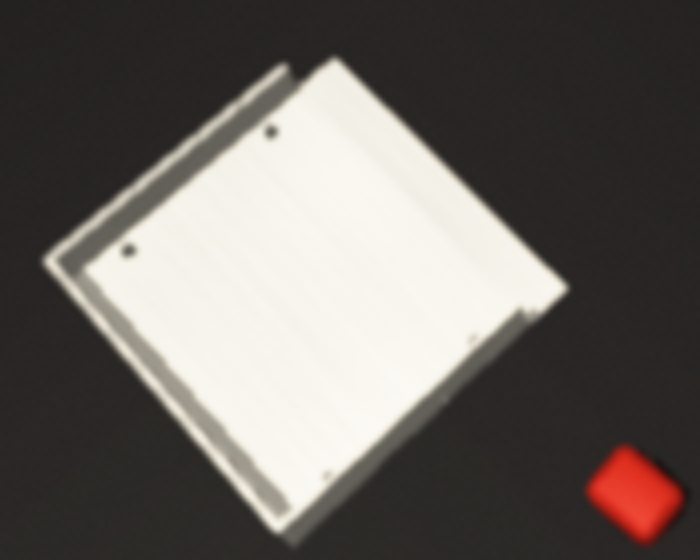

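View pics/mass.png

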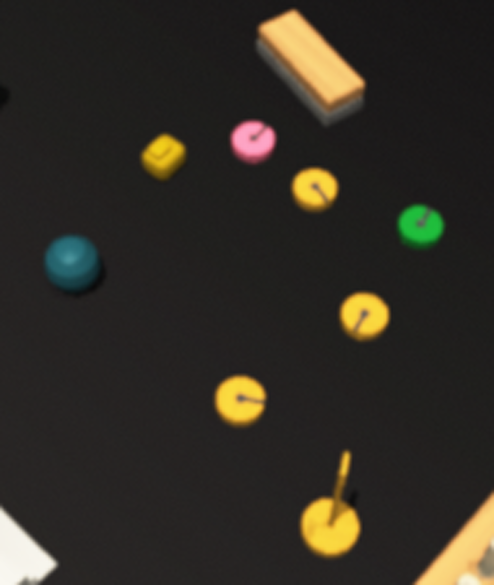

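The crop shows three plain brass discs with slots, clearly separate from the pink disc, the green disc and the hanger. The tray's mouth corners are at about (199,279.5) and (257,337.5) in the scene image, and its back corners (wall tops) at (126,330) and (185,397.5).

```bash
python3 - <<'E'
from h import *
import pickle
from scipy.optimize import least_squares
c=pickle.load(open('scene.pkl','rb'));s=pickle.load(open('side.pkl','rb'))
obs=[((198.75,279.5),(-.093,.095),0),((257,337.5),(.093,.095),0),((126.2,330),(-.093,-.076),.03),((185,397.5),(.093,-.076),.03)]
# which sign: mouth is +y
W=np.array([ray(c,*p,z)[:2] for p,_,z in obs]);print(W.round(4).tolist())
L=np.array([l for _,l,_ in obs])
for sg in(1,-1):
    l=L*[sg,1]
    f=lambda q:((l@np.array([[np.cos(q[2]),np.sin(q[2])],[-np.sin(q[2]),np.cos(q[2])]])+q[:2])-W).ravel()
    r=min((least_squares(f,[.5,-.15,a]) for a in(0,1.5,3,-1.5)),key=lambda r:r.cost);print(sg,r.x,np.degrees(r.x[2]),r.fun.round(3))
# side camera
print([ray(s,u,v,z)[:2].round(4).tolist() for u,v,z in((326,208,0),(403,218,0),(334,176,.03),(413,181,.03))])
# eraser ends
print([ray(c,u,v,.03)[:2].round(3).tolist() for u,v in((336,127),(347,124),(374,153),(361,160))])
E
```

```text
[[0.4541, -0.146], [0.6414, -0.1478], [0.4541, -0.3171], [0.6393, -0.317]]
1 [ 0.54716618 -0.24148703 -0.00546919] -0.3133615830176302 [ 0.001  0.    -0.001  0.001 -0.     0.     0.    -0.001]
-1 [ 0.54716276 -0.22248733 -3.13576329] -179.66600211953468 [ 0.001 -0.172 -0.001 -0.169 -0.     0.17   0.     0.171]
[[0.637, -0.1494], [0.4486, -0.1687], [0.6617, -0.2797], [0.4582, -0.3264]]
[[0.383, 0.377], [0.396, 0.405], [0.513, 0.374], [0.505, 0.334]]
```

The tray fit has 1 mm residuals: origin (0.547, -0.2415), yaw about 0. I'll use a cradle push with the jaws along world x and a gap of about 24 mm, sweeping toward -y. First comes the transit, turning the tool as it goes.

>>> {"op": "move_arm", "data": {"linear": [[2.7, -2.3, 0], [5.5, -4.6, 0], [8.2, -7, 0], [11, -9.3, 0], [13.7, -11.6, 0], [16.5, -14, 0], [19.2, -16.3, 0], [22, -18.6, 0], [24.7, -21, 0], [27.5, -23.3, 0], [30.2, -25.6, 0], [33, -28, 0]], "angular": [[0, 0, -0.11], [0, 0, -0.22], [0, 0, -0.33], [0, 0, -0.44], [0, 0, -0.55], [0, 0, -0.66], [0, 0, -0.77], [0, 0, -0.88], [0, 0, -0.99], [0, 0, -1.1], [0, 0, -1.21], [0, 0, -1.323]], "fingers": [0.45, 0.45, 0.45, 0.45, 0.45, 0.45, 0.45, 0.45, 0.45, 0.45, 0.45, 0.45]}}

```text
time_s: 1.1
position: [0.4053, -0.2509, 0.2221]
tcp_rot: [[-0.006, 1.0, -0.0], [1.0, 0.006, 0.002], [0.002, -0.0, -1.0]]
force: [0.6, 0.6, -1.5]
opening: 0.286
```

>>> {"op": "move_arm", "data": {"linear": [[3, 2.1, 0.5], [6, 4.2, 1], [9, 6.3, 1.5], [12, 8.4, 2], [15, 10.5, 2.5], [18, 12.6, 3], [21, 14.7, 3.5], [24, 16.8, 4], [27, 18.9, 4.5], [30, 21, 5], [33.5, 23.3, 5.5], [35.1, 24.6, 6]], "angular": [[0, 0, 0.006], [0, 0, 0.006], [0, 0, 0.006], [0, 0, 0.006], [0, 0, 0.006], [0, 0, 0.006], [0, 0, 0.006], [0, 0, 0.006], [0, 0, 0.006], [0, 0, 0.006], [0, 0, 0.006], [0, 0, 0.006]], "fingers": [0.45, 0.45, 0.45, 0.45, 0.45, 0.45, 0.45, 0.45, 0.45, 0.45, 0.45, 0.45]}}

```text
time_s: 2.1
position: [0.6508, 0.106, 0.1622]
tcp_rot: [[-0.003, 1.0, 0.001], [1.0, 0.003, 0.004], [0.004, 0.001, -1.0]]
force: [-0.2, -1.0, -1.0]
opening: 0.273
```

```bash
cat >> h.py <<'E'
def wray(c,s,u,v,z):
    dx,dy=u-c['cx'],v-c['cy'];r=np.hypot(dx,dy);th=r/c['fx']
    d=np.array([np.sin(th)*dx/r,np.sin(th)*dy/r,np.cos(th)])
    H=np.array(c['hand_eye']);R=np.array(s['tcp_rot'])
    o=R@H[:3,3]+s['position'];d=R@H[:3,:3]@d
    return o+d*(z-o[2])/d[2]
def wmass(f):
    s=read_state();c=snap('wrist',f)
    hsv=cv2.cvtColor(c['color'],cv2.COLOR_RGB2HSV)
    m=((hsv[:,:,2]>90)&(hsv[:,:,1]>100)&(hsv[:,:,0]>15)&(hsv[:,:,0]<35)).astype(np.uint8)
    n,l,st,ce=cv2.connectedComponentsWithStats(m)
    print(s['time_s'],np.round(s['position'],4),np.round(s['joint_positions'],1))
    for k in range(1,n):
        if st[k][4]>120: print(ce[k].round(),st[k][4],wray(c,s,*ce[k],.010)[:2].round(4))
E
python3 -c "
from h import *
wmass('w1.png')"
```

```text
2.1 [0.6508 0.106  0.1622] [-0.5 36.7 80.1  0.2 63.2 -0.8]
[212.  50.] 1634 [0.5533 0.2607]
[353. 131.] 1784 [0.674  0.1857]
[ 89. 141.] 1329 [0.4228 0.1895]
[556. 219.] 6417 [0.8813 0.1134]
[613. 174.] 155 [0.9563 0.1643]
[608. 218.] 144 [0.9567 0.1159]
[601. 261.] 152 [0.9564 0.0681]
[324. 282.] 1597 [0.6506 0.0514]
[255. 324.] 593 [0.5834 0.0069]
[395. 324.] 591 [0.7191 0.007 ]
[540. 347.] 1286 [ 0.8932 -0.0333]
[349. 374.] 5690 [ 0.6764 -0.0506]
```

View pics/w1.png

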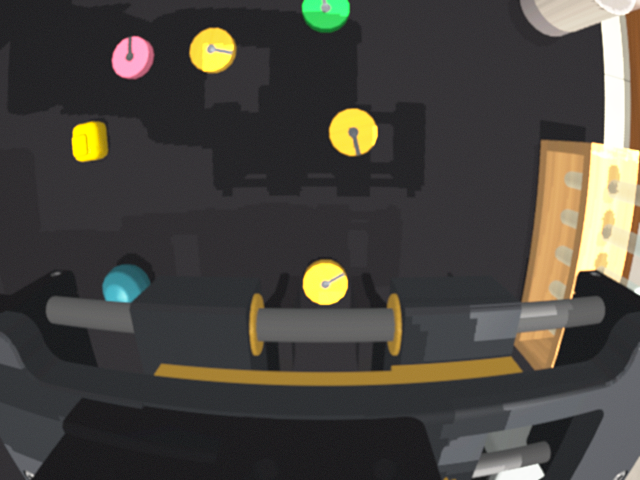

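The wrist view shows the three slotted brass discs at (212,50), (353,131) and (324,282), agreeing with the scene positions to about 2 mm. I'm descending behind mass 3, nearest the tray.

>>> {"op": "move_arm", "data": {"linear": [[-0.7, 0, 3], [-1.3, 0, 6], [-1.3, 0, 9], [-1.3, 0, 12], [-1.3, 0, 14], [-1.3, 0, 15], [-1.3, 0, 15.6], [-1.3, 0, 15.6]], "angular": [[0, 0, 0], [0, 0, 0], [0, 0, 0], [0, 0, 0], [0, 0, 0], [0, 0, 0], [0, 0, 0], [0, 0, 0]], "fingers": [0.45, 0.45, 0.45, 0.45, 0.45, 0.45, 0.45, 0.45]}}

```text
time_s: 2.82
position: [0.652, 0.0954, 0.004]
tcp_rot: [[-0.004, 1.0, 0.0], [1.0, 0.004, 0.005], [0.005, 0.0, -1.0]]
force: [-0.3, 0.4, -0.3]
opening: 0.272
```

>>> {"op": "move_arm", "data": {"linear": [[-0.8, 0, -0.15], [-1.6, 0, -0.15], [-2.4, -0.2, -0.15], [-3.3, -0.5, -0.15], [-4.2, -0.8, -0.15], [-5.2, -1.1, -0.15], [-6.2, -1.4, -0.15], [-7.2, -1.7, -0.15], [-8.2, -2.0, -0.15], [-9.2, -2.3, -0.15], [-10.2, -2.6, -0.15], [-11.2, -2.9, -0.15]], "angular": [[0, 0, 0], [0, 0, 0], [0, 0, 0], [0, 0, 0], [0, 0, 0], [0, 0, 0], [0, 0, 0], [0, 0, 0], [0, 0, 0], [0, 0, 0], [0, 0, 0], [0, 0, 0]], "fingers": [0.45, 0.45, 0.45, 0.45, 0.45, 0.45, 0.45, 0.45, 0.45, 0.45, 0.45, 0.45]}}

```text
time_s: 3.82
position: [0.623, -0.0177, 0.0048]
tcp_rot: [[-0.004, 1.0, 0.0], [1.0, 0.004, 0.005], [0.005, 0.0, -1.0]]
force: [0.2, 1.8, 1.9]
opening: 0.274
```

```bash
python3 -c "
from h import *
c=snap('scene','s2.png');cv2.imwrite('pics/s2c.png',cv2.resize(c['color'][180:420,130:450,::-1],None,fx=2,fy=2))"
```

```text
(no output)
```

View pics/s2c.png

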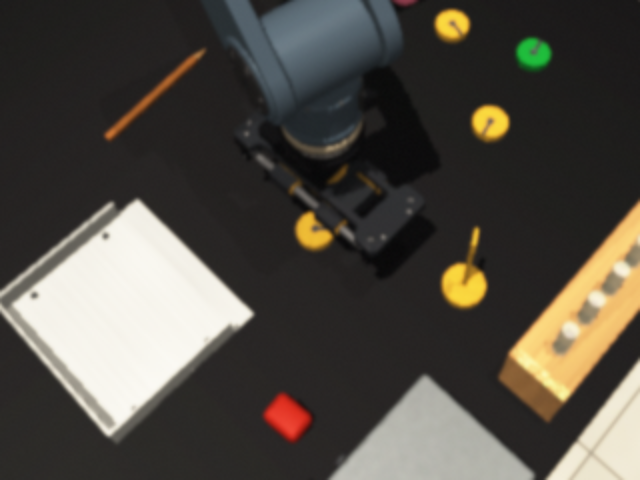

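The crop shows disc 3 cradled ahead of the fingers at (313,230), with the hanger untouched at (464,285). Continuing.

>>> {"op": "move_arm", "data": {"linear": [[-1, -0.3, -0.1], [-2, -0.6, -0.1], [-3, -0.9, -0.1], [-4, -1.2, -0.1], [-5, -1.5, -0.1], [-6, -1.8, -0.1], [-7, -2.0, -0.1], [-8, -2.1, -0.1], [-9, -2.2, -0.1], [-10, -2.2, -0.1], [-11, -2.2, -0.1], [-12, -2.2, -0.1]], "angular": [[0, 0, 0], [0, 0, 0], [0, 0, 0], [0, 0, 0], [0, 0, 0], [0, 0, 0], [0, 0, 0], [0, 0, 0], [0, 0, 0], [0, 0, 0], [0, 0, 0], [0, 0, 0]], "fingers": [0.45, 0.45, 0.45, 0.45, 0.45, 0.45, 0.45, 0.45, 0.45, 0.45, 0.45, 0.45]}}

```text
time_s: 4.87
position: [0.6008, -0.1407, 0.0053]
tcp_rot: [[-0.003, 1.0, -0.001], [1.0, 0.003, 0.004], [0.004, -0.001, -1.0]]
force: [0.3, 1.8, 0.4]
opening: 0.273
```

```bash
cat >> h.py <<'E'
def smass(f,z=.010,cam='scene'):
    c=snap(cam,f);hsv=cv2.cvtColor(c['color'],cv2.COLOR_RGB2HSV)
    m=((hsv[:,:,2]>90)&(hsv[:,:,1]>110)&(hsv[:,:,0]>15)&(hsv[:,:,0]<32)).astype(np.uint8)
    n,l,st,ce=cv2.connectedComponentsWithStats(m)
    for k in range(1,n):
        if 100<st[k][4]<600: print(ce[k].round(),st[k][4],ray(c,*ce[k],z)[:2].round(4))
E
python3 -c "
from h import *
s=read_state();print(s['force'],s['position']);smass('s3.png')"
```

```text
[0.28570697 1.84508357 0.42613898] [ 0.60084682 -0.14066459  0.00526297]
[628.  50.] 330 [0.8051 1.2582]
[619.  92.] 398 [0.8653 1.0513]
[564. 126.] 414 [0.8142 0.8179]
[297. 179.] 166 [0.4206 0.1929]
[619. 198.] 452 [1.0238 0.6783]
[356. 192.] 238 [0.5509 0.261 ]
[375. 241.] 279 [0.6727 0.1848]
[362. 320.] 492 [0.7727 0.0219]
[234. 332.] 160 [ 0.6021 -0.1729]
```

>>> {"op": "move_arm", "data": {"linear": [[-1, 0, -0.1], [-2, 0, -0.1], [-3, 0, -0.1], [-4, 0, -0.1], [-5, 0, -0.1], [-6, 0, -0.1], [-7, 0, -0.1], [-7.8, 0, -0.1], [-8.5, 0, -0.1], [-9.0, 0, -0.1], [-9.3, 0, -0.1], [-9.4, 0, -0.1]], "angular": [[0, 0, 0], [0, 0, 0], [0, 0, 0], [0, 0, 0], [0, 0, 0], [0, 0, 0], [0, 0, 0], [0, 0, 0], [0, 0, 0], [0, 0, 0], [0, 0, 0], [0, 0, 0]], "fingers": [0.45, 0.45, 0.45, 0.45, 0.45, 0.45, 0.45, 0.45, 0.45, 0.45, 0.45, 0.45]}}

```text
time_s: 5.92
position: [0.6016, -0.2374, 0.0061]
tcp_rot: [[-0.001, 1.0, 0.001], [1.0, 0.001, 0.003], [0.003, 0.001, -1.0]]
force: [0.1, 1.7, 0.5]
opening: 0.275
```

>>> {"op": "move_arm", "data": {"linear": [[1.5, 0, -0.1], [3.5, 0, -1], [5, 0, -4], [6.5, 0.2, -8], [9, 0.8, -11], [12.5, 1.5, -13], [16.5, 2, -13], [20.5, 2.5, -13], [24.5, 3, -13], [28.5, 3.5, -13], [32.5, 4, -13], [36.5, 4.8, -13]], "angular": [[0, 0, 0], [0, 0, 0], [0, 0, 0], [0, 0, 0], [0, 0, 0], [0, 0, 0], [0, 0, 0], [0, 0, 0], [0, 0, 0], [0, 0, 0], [0, 0, 0], [0, 0, 0]], "fingers": [0.45, 0.45, 0.45, 0.45, 0.45, 0.45, 0.45, 0.45, 0.45, 0.45, 0.45, 0.45]}}

```text
time_s: 6.92
position: [0.6473, 0.1307, 0.137]
tcp_rot: [[-0.003, 1.0, -0.001], [1.0, 0.003, 0.002], [0.002, -0.001, -1.0]]
force: [1.5, -0.3, -0.5]
opening: 0.275
```

```bash
python3 -c "
from h import *
wmass('w2.png')
smass('s4.png')"
```

```text
6.9167 [0.6473 0.1307 0.137 ] [ 1.7 38.5 80.9  0.2 60.6  1.4]
[207.  71.] 1896 [0.553  0.2611]
[359. 162.] 2119 [0.6738 0.1858]
[ 79. 169.] 1522 [0.4228 0.189 ]
[573. 229.] 5394 [0.8819 0.1337]
[255. 324.] 607 [0.585  0.0449]
[395. 324.] 606 [0.71  0.045]
[380. 370.] 6812 [ 0.6998 -0.0041]
[400.  29.] 306 [0.2236 0.8632]
[628.  49.] 293 [0.8044 1.2628]
[619.  93.] 326 [0.8675 1.0467]
[564. 124.] 346 [0.8121 0.8234]
[297. 179.] 192 [0.4196 0.1928]
[618. 198.] 434 [1.0237 0.6782]
[375. 241.] 240 [0.6733 0.1848]
[362. 320.] 486 [0.7726 0.022 ]
[198. 364.] 333 [ 0.6014 -0.2623]
```

Mass 3 now lies at (0.601, -0.262), on the flat floor. Next I'll go behind mass 2.

>>> {"op": "move_arm", "data": {"linear": [[3, 0.8, 0], [6, 1.8, 0], [9, 2.6, 0], [9.7, 2.6, 2], [9.7, 2.6, 5], [9.7, 2.6, 8], [9.7, 2.6, 10.5], [9.7, 2.6, 12.2], [9.7, 2.6, 13], [9.7, 2.6, 13.1], [9.7, 2.6, 13.1]], "angular": [[0, 0, 0], [0, 0, 0], [0, 0, 0], [0, 0, 0], [0, 0, 0], [0, 0, 0], [0, 0, 0], [0, 0, 0], [0, 0, 0], [0, 0, 0], [0, 0, 0]], "fingers": [0.45, 0.45, 0.45, 0.45, 0.45, 0.45, 0.45, 0.45, 0.45, 0.45, 0.45]}}

```text
time_s: 7.93
position: [0.6734, 0.2334, 0.0067]
tcp_rot: [[-0.01, 1.0, 0.002], [1.0, 0.01, 0.005], [0.005, 0.002, -1.0]]
force: [0.5, -0.2, -0.2]
opening: 0.276
```

>>> {"op": "move_arm", "data": {"linear": [[-0.8, 0, 0.1], [-1.6, 0, 0.1], [-2.4, -0.2, 0.1], [-3.4, -0.5, 0.1], [-4.5, -0.9, 0.1], [-5.7, -1.3, 0.1], [-6.9, -1.7, 0.1], [-8.1, -2.1, 0.1], [-9.3, -2.5, 0.1], [-10.5, -2.9, 0.1], [-11.7, -3.3, 0.1], [-12.9, -3.7, 0.1]], "angular": [[0, 0, 0.01], [0, 0, 0.01], [0, 0, 0.01], [0, 0, 0.01], [0, 0, 0.01], [0, 0, 0.01], [0, 0, 0.01], [0, 0, 0.01], [0, 0, 0.01], [0, 0, 0.01], [0, 0, 0.01], [0, 0, 0.01]], "fingers": [0.45, 0.45, 0.45, 0.45, 0.45, 0.45, 0.45, 0.45, 0.45, 0.45, 0.45, 0.45]}}

```text
time_s: 8.93
position: [0.6372, 0.1028, 0.005]
tcp_rot: [[0.0, 1.0, 0.001], [1.0, -0.0, 0.005], [0.005, 0.001, -1.0]]
force: [0.5, 2.1, 2.5]
opening: 0.273
```

>>> {"op": "move_arm", "data": {"linear": [[-1.2, -0.4, 0], [-2.4, -0.8, 0], [-3.6, -1.2, 0], [-4.8, -1.6, 0], [-6, -2, 0], [-7.2, -2.4, 0], [-8.4, -2.8, 0], [-9.6, -3.2, 0], [-10.8, -3.6, 0], [-12, -4, 0], [-13.2, -4.4, 0], [-14.4, -4.8, 0]], "angular": [[0, 0, 0], [0, 0, 0], [0, 0, 0], [0, 0, 0], [0, 0, 0], [0, 0, 0], [0, 0, 0], [0, 0, 0], [0, 0, 0], [0, 0, 0], [0, 0, 0], [0, 0, 0]], "fingers": [0.45, 0.45, 0.45, 0.45, 0.45, 0.45, 0.45, 0.45, 0.45, 0.45, 0.45, 0.45]}}

```text
time_s: 9.93
position: [0.5887, -0.0423, 0.0042]
tcp_rot: [[0.0, 1.0, 0.001], [1.0, -0.0, 0.005], [0.005, 0.001, -1.0]]
force: [1.0, 1.5, 3.1]
opening: 0.279
```

```bash
python3 -c "
from h import *
smass('s5.png');smass('d5.png',cam='side')"
```

```text
[628.  49.] 284 [0.8045 1.2641]
[619.  93.] 318 [0.8681 1.0462]
[564. 125.] 366 [0.8129 0.8215]
[354. 141.] 597 [0.44   0.3864]
[619. 199.] 434 [1.0239 0.678 ]
[356. 192.] 236 [0.551  0.2611]
[265. 294.] 219 [ 0.5885 -0.0734]
[362. 320.] 487 [0.7726 0.022 ]
[198. 364.] 333 [ 0.6014 -0.2623]
[243. 219.] 321 [ 0.7905 -0.0055]
[374. 304.] 353 [0.4271 0.1859]
[292. 315.] 378 [0.5495 0.2682]
```

>>> {"op": "move_arm", "data": {"linear": [[-1, -0.35, -0.2], [-2, -0.7, -0.2], [-3, -1.05, -0.2], [-4, -1.4, -0.2], [-5, -1.75, -0.2], [-6, -2.1, -0.2], [-7, -2.45, -0.2], [-8, -2.8, -0.2], [-9, -3.15, -0.2], [-10, -3.5, -0.2], [-11, -3.8, -0.2], [-12, -4.1, -0.2]], "angular": [[0, 0, 0], [0, 0, 0], [0, 0, 0], [0, 0, 0], [0, 0, 0], [0, 0, 0], [0, 0, 0], [0, 0, 0], [0, 0, 0], [0, 0, 0], [0, 0, 0], [0, 0, 0]], "fingers": [0.45, 0.45, 0.45, 0.45, 0.45, 0.45, 0.45, 0.45, 0.45, 0.45, 0.45, 0.45]}}

```text
time_s: 11.03
position: [0.5465, -0.1644, 0.0055]
tcp_rot: [[0.002, 1.0, -0.0], [1.0, -0.002, 0.004], [0.004, -0.0, -1.0]]
force: [0.4, 0.9, 0.2]
opening: 0.275
```

>>> {"op": "move_arm", "data": {"linear": [[-1, 0, -0.05], [-2, 0, -0.05], [-3, 0, -0.05], [-4, 0, -0.05], [-5, 0, -0.05], [-5.8, 0, -0.05], [-6.4, 0, -0.05], [-6.7, 0, -0.05], [-6.8, 0, -0.05], [-6.8, 0, -0.05]], "angular": [[0, 0, 0], [0, 0, 0], [0, 0, 0], [0, 0, 0], [0, 0, 0], [0, 0, 0], [0, 0, 0], [0, 0, 0], [0, 0, 0], [0, 0, 0]], "fingers": [0.45, 0.45, 0.45, 0.45, 0.45, 0.45, 0.45, 0.45, 0.45, 0.45]}}

```text
time_s: 11.87
position: [0.5464, -0.2326, 0.0057]
tcp_rot: [[0.002, 1.0, 0.0], [1.0, -0.002, 0.004], [0.004, 0.0, -1.0]]
force: [-0.1, -0.3, 0.1]
opening: 0.278
```

>>> {"op": "move_arm", "data": {"linear": [[1.5, 0, -0.1], [3.5, 0, -1], [5, 0, -4], [6.5, 0, -8], [9, 0, -11], [12.5, 0, -13], [16.5, 0, -13], [20.5, 0, -13], [24.5, 0, -13], [28.5, 0, -13], [32.5, 0, -13], [36.5, 0.3, -13]], "angular": [[0, 0, 0], [0, 0, 0], [0, 0, 0], [0, 0, 0], [0, 0, 0], [0, 0, 0], [0, 0, 0], [0, 0, 0], [0, 0, 0], [0, 0, 0], [0, 0, 0], [0, 0, 0]], "fingers": [0.45, 0.45, 0.45, 0.45, 0.45, 0.45, 0.45, 0.45, 0.45, 0.45, 0.45, 0.45]}}

```text
time_s: 12.87
position: [0.548, 0.1351, 0.1372]
tcp_rot: [[0.001, 1.0, -0.002], [1.0, -0.001, 0.004], [0.004, -0.002, -1.0]]
force: [-0.1, 0.3, -0.1]
opening: 0.273
```

```bash
python3 -c "
from h import *
wmass('w6.png')
smass('s6.png')"
```

```text
12.8667 [0.548  0.1351 0.1372] [ 2.4 32.1 95.5  0.3 52.5  2.3]
[330.  71.] 1998 [0.5517 0.2613]
[175. 167.] 1756 [0.4245 0.1893]
[624. 225.] 719 [0.8556 0.1428]
[255. 324.] 599 [0.4853 0.0497]
[395. 324.] 602 [0.6103 0.0494]
[542. 345.] 454 [0.7721 0.0142]
[349. 374.] 5717 [ 0.5706 -0.0034]
[628.  50.] 297 [0.8046 1.2604]
[620.  93.] 342 [0.8684 1.0486]
[564. 124.] 346 [0.812  0.8239]
[356. 142.] 549 [0.4437 0.3865]
[297. 179.] 185 [0.4197 0.1921]
[619. 199.] 438 [1.0244 0.6781]
[357. 193.] 146 [0.5558 0.2602]
[362. 320.] 486 [0.7726 0.022 ]
[182. 343.] 313 [ 0.5462 -0.2579]
[198. 364.] 331 [ 0.6014 -0.2623]
```

Mass 2 lies at (0.546, -0.258), also on the flat floor. Now mass 1.

>>> {"op": "move_arm", "data": {"linear": [[4, 0.1, 0], [8, 0.3, 0], [12, 0.4, 0], [15, 0.4, 0], [16.4, 0.4, 1], [16.4, 0.4, 4], [16.4, 0.4, 7], [16.4, 0.4, 10], [16.4, 0.4, 12], [16.4, 0.4, 13], [16.4, 0.4, 13.1], [16.4, 0.4, 13.1]], "angular": [[0, 0, 0], [0, 0, 0], [0, 0, 0], [0, 0, 0], [0, 0, 0], [0, 0, 0], [0, 0, 0], [0, 0, 0], [0, 0, 0], [0, 0, 0], [0, 0, 0], [0, 0, 0]], "fingers": [0.45, 0.45, 0.45, 0.45, 0.45, 0.45, 0.45, 0.45, 0.45, 0.45, 0.45, 0.45]}}

```text
time_s: 13.97
position: [0.5514, 0.3031, 0.0069]
tcp_rot: [[-0.006, 1.0, -0.001], [1.0, 0.006, 0.005], [0.005, -0.001, -1.0]]
force: [0.6, 0.7, 0.3]
opening: 0.276
```

>>> {"op": "move_arm", "data": {"linear": [[-0.8, 0, 0.1], [-1.6, 0, 0.1], [-2.6, 0, 0.1], [-3.8, 0, 0.1], [-5, 0, 0.1], [-6.2, 0, 0.1], [-7.4, 0, 0.1], [-8.6, 0, 0.1], [-9.8, 0, 0.1], [-11, 0, 0.1], [-12.2, 0, 0.1], [-13.4, 0, 0.1]], "angular": [[0, 0, 0.006], [0, 0, 0.006], [0, 0, 0.006], [0, 0, 0.006], [0, 0, 0.006], [0, 0, 0.006], [0, 0, 0.006], [0, 0, 0.006], [0, 0, 0.006], [0, 0, 0.006], [0, 0, 0.006], [0, 0, 0.006]], "fingers": [0.45, 0.45, 0.45, 0.45, 0.45, 0.45, 0.45, 0.45, 0.45, 0.45, 0.45, 0.45]}}

```text
time_s: 14.97
position: [0.552, 0.1679, 0.0052]
tcp_rot: [[0.0, 1.0, -0.001], [1.0, -0.0, 0.005], [0.005, -0.001, -1.0]]
force: [-0.9, 2.0, 2.2]
opening: 0.273
```

>>> {"op": "move_arm", "data": {"linear": [[-1.2, 0, 0], [-2.4, 0, 0], [-3.6, 0, 0], [-4.8, 0, 0], [-6, 0, 0], [-7.2, 0, 0], [-8.4, 0, 0], [-9.6, 0, 0], [-10.8, 0, 0], [-12, 0, 0], [-13.2, 0, 0], [-14.4, 0, 0]], "angular": [[0, 0, 0], [0, 0, 0], [0, 0, 0], [0, 0, 0], [0, 0, 0], [0, 0, 0], [0, 0, 0], [0, 0, 0], [0, 0, 0], [0, 0, 0], [0, 0, 0], [0, 0, 0]], "fingers": [0.45, 0.45, 0.45, 0.45, 0.45, 0.45, 0.45, 0.45, 0.45, 0.45, 0.45, 0.45]}}

```text
time_s: 15.97
position: [0.5518, 0.0228, 0.0044]
tcp_rot: [[0.0, 1.0, -0.001], [1.0, -0.0, 0.005], [0.005, -0.001, -1.0]]
force: [0.3, 3.1, 4.1]
opening: 0.274
```

```bash
python3 -c "
from h import *
smass('s7.png')"
```

```text
[628.  49.] 301 [0.8046 1.2636]
[619.  92.] 350 [0.8661 1.0487]
[564. 124.] 355 [0.8124 0.8232]
[359. 143.] 378 [0.4516 0.3901]
[618. 198.] 440 [1.0233 0.6782]
[276. 263.] 243 [ 0.5513 -0.0059]
[362. 320.] 487 [0.7726 0.022 ]
[182. 343.] 311 [ 0.5461 -0.258 ]
[198. 364.] 333 [ 0.6014 -0.2623]
```

>>> {"op": "move_arm", "data": {"linear": [[-1.2, 0, -0.15], [-2.4, -0.3, -0.15], [-3.6, -0.7, -0.15], [-4.8, -1.1, -0.15], [-6, -1.6, -0.15], [-7.2, -2.1, -0.15], [-8.4, -2.6, -0.15], [-9.6, -3.1, -0.15], [-10.8, -3.6, -0.15], [-12, -4.1, -0.15], [-13.2, -4.6, -0.15], [-14.4, -5.0, -0.15]], "angular": [[0, 0, 0], [0, 0, 0], [0, 0, 0], [0, 0, 0], [0, 0, 0], [0, 0, 0], [0, 0, 0], [0, 0, 0], [0, 0, 0], [0, 0, 0], [0, 0, 0], [0, 0, 0]], "fingers": [0.45, 0.45, 0.45, 0.45, 0.45, 0.45, 0.45, 0.45, 0.45, 0.45, 0.45, 0.45]}}

```text
time_s: 17.02
position: [0.5009, -0.1242, 0.0053]
tcp_rot: [[0.002, 1.0, -0.001], [1.0, -0.002, 0.005], [0.005, -0.001, -1.0]]
force: [0.3, 1.8, 1.1]
opening: 0.276
```

```bash
python3 -c "
from h import *
smass('s8.png')"
```

```text
[628.  49.] 301 [0.8044 1.2635]
[619.  92.] 343 [0.8654 1.0493]
[564. 124.] 364 [0.8127 0.8225]
[298. 179.] 162 [0.4205 0.1932]
[619. 199.] 438 [1.0241 0.6782]
[209. 295.] 168 [ 0.5032 -0.1557]
[362. 320.] 488 [0.7726 0.0219]
[182. 343.] 312 [ 0.5462 -0.258 ]
[198. 364.] 331 [ 0.6014 -0.2623]
```

>>> {"op": "move_arm", "data": {"linear": [[-1, -0.2, -0.1], [-2, -0.4, -0.1], [-3, -0.4, -0.1], [-4, -0.4, -0.1], [-5, -0.4, -0.1], [-6, -0.4, -0.1], [-7, -0.4, -0.1], [-7.8, -0.4, -0.1], [-8.4, -0.4, -0.1], [-8.8, -0.4, -0.1], [-9, -0.4, -0.1], [-9, -0.4, -0.1]], "angular": [[0, 0, 0], [0, 0, 0], [0, 0, 0], [0, 0, 0], [0, 0, 0], [0, 0, 0], [0, 0, 0], [0, 0, 0], [0, 0, 0], [0, 0, 0], [0, 0, 0], [0, 0, 0]], "fingers": [0.45, 0.45, 0.45, 0.45, 0.45, 0.45, 0.45, 0.45, 0.45, 0.45, 0.45, 0.45]}}

```text
time_s: 18.07
position: [0.4968, -0.2167, 0.006]
tcp_rot: [[0.003, 1.0, -0.001], [1.0, -0.003, 0.003], [0.003, -0.001, -1.0]]
force: [0.3, -0.1, -0.1]
opening: 0.273
```

>>> {"op": "move_arm", "data": {"linear": [[1.5, 0, -0.1], [3.5, 0, -1], [5, 0, -4], [6.5, 0, -8], [9, 0, -11], [12, 0, -14], [14, 0, -16], [14, 0, -18], [14, 0, -19], [14, 0, -19]], "angular": [[0, 0, 0], [0, 0, 0], [0, 0, 0], [0, 0, 0], [0, 0, 0], [0, 0, 0], [0, 0, 0], [0, 0, 0], [0, 0, 0], [0, 0, 0]], "fingers": [0.45, 0.45, 0.45, 0.45, 0.45, 0.45, 0.45, 0.45, 0.45, 0.45]}}

```text
time_s: 18.9
position: [0.4985, -0.0761, 0.1988]
tcp_rot: [[0.0, 1.0, 0.004], [1.0, -0.0, 0.001], [0.001, 0.004, -1.0]]
force: [0.6, -0.3, 1.3]
opening: 0.272
```

```bash
python3 -c "
from h import *
smass('s9.png');smass('d9.png',z=.012,cam='side')
a=cv2.imread('pics/s9.png')[110:410,110:410];b=cv2.imread('pics/d9.png')[150:400,180:480]
cv2.imwrite('pics/f.png',np.hstack([a,np.vstack([b,b[:50]*0])]))
cv2.imwrite('pics/f.png',cv2.resize(cv2.imread('pics/f.png'),None,fx=1.33,fy=1.33))
print(read_state()['force'])"
```

```text
[628.  49.] 307 [0.8046 1.2625]
[619.  92.] 349 [0.8661 1.049 ]
[564. 125.] 376 [0.8133 0.8207]
[297. 179.] 193 [0.4197 0.1928]
[618. 198.] 443 [1.0231 0.6782]
[362. 320.] 488 [0.7726 0.0219]
[174. 321.] 293 [ 0.4964 -0.2418]
[182. 343.] 312 [ 0.5461 -0.2579]
[198. 364.] 332 [ 0.6014 -0.2623]
[378. 103.] 153 [ 0.7524 -1.119 ]
[243. 219.] 316 [ 0.7887 -0.0024]
[353. 190.] 111 [ 0.5985 -0.2485]
[373. 195.] 110 [ 0.5436 -0.2427]
[390. 200.] 119 [ 0.4946 -0.2276]
[374. 303.] 361 [0.4269 0.1878]
[ 0.61694336 -0.11340802  0.2663196 ]
```

View pics/f.png

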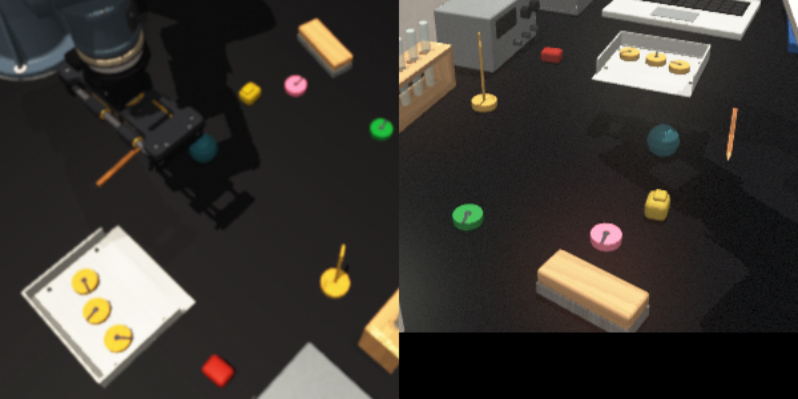

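All three discs lie flat in the tray: (85,282), (96,311) and (118,338) in the left half of the picture. The bystanders look unmoved and the gripper is clear, so I'm handing in.

```bash
python3 -c "
from rig import hand_in
print(hand_in())"
```

```text
the job is handed in; nothing more can be done
None
```

All three brass masses are swept into the tray and lie flat on its floor, and the job is handed in. I slid them one at a time with the partly opened fingers cradling each disc, and never lifted one. It took about 19 s of the 72 s allowed.

- **Masses:** the last scene picture puts the disc centres at (0.496, -0.242), (0.546, -0.258) and (0.601, -0.262). With a 20 mm radius, each is at least 30 mm inside the lip and clear of the walls.
- **Bystanders:** the hanger and yellow clay measured the same as before to within about 1 mm. The clay ball, red clay, eraser, pencil and the green and pink look-alikes I checked by eye only, and they looked unmoved.
- **Gripper and forces:** the gripper ended about 0.2 m above the bench, touching nothing. Every force reading I took was about 5 N or less.
- **Disagreement:** the side camera placed the discs up to about 15 mm nearer the mouth than the scene camera did. It also disagreed by 8–10 mm at the start, where the wrist camera backed the scene camera. Even by the side camera's figures, all three are fully on the flat floor.

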